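# Stand the toppled punch stand up against the findings case

### The job

The stepped wooden punch stand has been knocked over onto its side on the leather bench. Stand it upright on its foot again, then set it with its flat tall back flush against the front face of the wooden compartment case (the long face towards the robot), the whole width of its back on that face. Let go of it there, and do not disturb the jar, the hammer or the steel block.

Things in the scene. Friction and masses are not known exactly. Their poses are not given: they have to be found in the camera images.
- stand: Stepped wooden punch stand, 0.32 kg, starts lying on its side. Upright: 58 mm wide (y), 62 mm deep (x), 110 mm high (z). Origin: centre of its foot; z points foot to top, x from stepped front to flat back (plane x=+31 mm). Tall rear block x -1 to +31 mm; front ledge x -31 to -1 mm, 55 mm high, with three dark holes. Sides flat at y=+-29 mm.
- stand_top (a point): Centre of the top of the stand's tall rear block (32 x 58 mm): (15, 0, 110) mm in the stand's frame, same axes. Three fixed steel punch ends, 10 mm thick, stand 14 mm out of this top at y = -14, 0 and 14 mm.
- stand_back (a point): Middle of the lower edge of the stand's flat back: (31, 0, 0) mm in the stand's frame, same axes.
- case: Open light-wood findings case with compartments full of rivets, fixed to the bench, 140 mm deep (its x), 200 mm long (its y), 95 mm high. Origin at the centre of its underside; x points from its front face (towards the robot) to its rear, z up.
- case_front (a point): Middle of the lower edge of the case's front face: (-70, 0, 0) mm in the case's frame, same axes. The front face is the upright plane x = 0 of this point, y from -100 to +100 mm, 95 mm high.
- jar: Bystander: upright glass jar with steel lid, 64 mm diameter, 95 mm high, origin at the centre of its underside.
- hammer: Bystander: wooden-handled hammer, about 280 mm long, lying on the bench across the robot's view, along its x axis (handle end to head).
- block: Bystander: steel bench block 65 x 100 x 25 mm (x, y, z), origin at the centre of its underside.
Mind the look-alikes: they are no part of the job. What is shaped like the stand but blue or green is not meant.

How it is judged:
By the outcome, as a careful person would: the job done as asked, in the order asked, and still so for the second after the job is handed in, with the robot touching nothing.
It also fails if it takes over 64 s, if anything falls off the work surface, if the arm or the gripper's body presses on something with over 40 N, if the wrist force passes 120 N, or if a joint passes its speed limit or range.

### The arm

A 6-joint arm with a two-finger parallel gripper is mounted at the origin on the work surface. World frame = base frame: x ahead of the robot, y to its left, z up, the work surface at z = 0. Lengths are in mm, angles in rad, forces in N, time in s.
With the tool pointing down it reaches from about 350 to 775 mm from the base axis. Payload 7.3 kg.
Tool frame: the origin (TCP) lies midway between the tips of the shut fingers; the grasp point (between the pads) lies 19 mm behind it; z points along the fingers, y is the line along which they close (so a half turn about z gives the same grasp; the last joint's range is limited). The gripper opens to 92 mm and grips with 3 to 60 N. Pads are 19 mm wide; open, the fingers measure 130 mm over their backs; the gripper's body (75 mm by 190 mm) begins 47 mm behind the grasp point.
Start: joints at [1.115, 0.342, 1.524, -0, 1.275, -0.146], TCP at [160.041, 500.032, 226.741] pointing down, gripper open.
Joint ranges: [-2.53, 2.53], [-0.77, 2.02], [0.04, 2.7], [-1, 4.14], [0.28, 2.66], [-3.11, 3.11]. Speed limits (rad/s): [2.57, 2.57, 3.14, 3.14, 3.14, 3.14].

### API

Orientations are given as [roll, pitch, yaw] about the fixed x, y, z axes, in that order (R = Rz(yaw) Ry(pitch) Rx(roll)).
In Python, from plant import bot gives the robot as it stands.
- The arm moves only by the tool servo_tool, never from a script. Its argument "deltas" is a list of rows, each a list of 2 entries, a list of its own where there are three numbers: the shift along the tool's x, y, z in m, then the turn, a rotation vector about the tool's x, y, z in degrees. A call has 1 to 20 rows; each row shifts and turns the commanded pose from where the row before left it, along the tool's axes as they then stand; what a row does not reach is not made up. A row lasts 1/8 s, in which the tool goes at most 62.5 mm and 10.7 degrees, less where a joint would pass 70% of its speed; a pose out of reach is approached as far as the arm can. A call with a gripper value outside its range is refused whole. "fingers" is the opening, from 0 (shut) to 1 (fully open), set as the call begins (left out, the last holds). The fingers move at their own pace and stop on an object; the grip force is fixed at half the most. Time passes only in rows, so rows that do not move let the fingers close. It gives the time, the measured TCP pose, the force, the opening and the grip force at its end, in the units of the state.
- bot.get_obs(): the state, without advancing time (a new reading comes with each control period).
- bot.capture(name): name is "scene" or "top" or "wrist"; returns the picture (384x512x3 uint8, red, green, blue); there is no depth.
- bot.camera_model(name): a dict with "mtx" (3x3 intrinsics, pixels), "dist" ([k1, k2, p1, p2, k3] as OpenCV has them; the pictures are not rectified), "xyz" and "rotation" of the camera in the world. Camera axes: x right, y down, z forward; pixel columns grow to the right and rows downward; lengths in mm; the calibration is good to about 2 mm. A picture is of the moment at which its call begins: read the wrist's pose just before it. camera_model takes no time and is no camera call; for the wrist camera it gives the pose at the moment of the call.
- bot.close_job(): hands the job in; it is judged then, once.
The state is a dict: "time": time; "joint_positions": joint angles; "dq": joint speeds; "tau": joint torques, N m; "tool_pos": TCP position; "tcp_rot": TCP orientation; "contact_force": force on the tool from outside, world axes, zero at the start; "moment": the same for the moment, N m; "grip_width": finger opening in mm; "finger_force": force on a finger pad.
Only numpy, scipy, OpenCV 4.12 (cv2) and the standard library are available. Lean on these libraries where they do the work, as an engineer would, in place of code of your own. Each camera call takes 0.05 s, during which the arm holds its last target. There are 200 camera calls.

## Working session

There is one attempt and no reset: what is moved stays moved. The work goes in short steps, Python scripts to look and compute and a tool call to move; the robot and the scene stay as the last step left them, time stands still between calls to the robot, and variables do not carry over. Pictures are saved under pics/ and viewed, at most 10 in all, crops included, and the job is handed in when it is done.

Besides the shell and the picture viewer there is one more tool, called after "Request:" as name([rows], argument=value, ...), one row to a line, values as JSON. servo_tool: Moves the arm, as the interface text tells. Its arguments: {"type":"object","properties":{"deltas":{"type":"array"},"fingers":{"type":"number"}},"required":["deltas"]}

```bash
ls; mkdir -p pics
cat > h.py <<'E'
import numpy as np, cv2
from plant import bot
def snap(n,f):
    m=bot.camera_model(n); im=bot.capture(n); cv2.imwrite(f'pics/{f}.png',im[:,:,::-1]); return m,im
E
python3 - <<'E'
from h import *
a=[]
for n in("scene","top"):
    m,im=snap(n,n+'0'); print(n,m)
    a.append(im)
print(bot.get_obs())
E
```

```text
pics
scene {'mtx': array([[375.12585665,   0.        , 248.34395579],
       [  0.        , 375.12585665, 191.01911603],
       [  0.        ,   0.        ,   1.        ]]), 'dist': array([0.02522855, 0.        , 0.        , 0.        , 0.        ]), 'xyz': array([1150.03123382,   94.12394344,  665.24447597]), 'rotation': array([-2.36758872,  0.00548856,  1.80560667])}
top {'mtx': array([[438.52376847,   0.        , 255.56679286],
       [  0.        , 438.52376847, 193.02810498],
       [  0.        ,   0.        ,   1.        ]]), 'dist': array([-0.03829855,  0.        ,  0.        ,  0.        ,  0.        ]), 'xyz': array([ 528.78934937,  -39.19009112, 1075.81969735]), 'rotation': array([-3.07640979, -0.00610644, -1.54373949])}
{'time': 0.1, 'joint_positions': array([ 1.11498943e+00,  3.42599318e-01,  1.52488795e+00, -4.69314184e-06,
        1.27539965e+00, -1.45997758e-01]), 'dq': array([-2.23341887e-04,  1.97588587e-04, -3.07768218e-03, -3.48218406e-04,
       -1.04395690e-03, -6.70983698e-05]), 'tau': array([ 1.11051944e-03, -4.32009637e+01, -2.44688863e+01,  7.19039189e-02,
        5.26019605e-02, -3.22582639e-05]), 'tool_pos': array([159.88457284, 499.6965511 , 226.15405552]), 'tcp_rot': array([-3.14031151e+00, -1.83848323e-04,  2.83178477e+00]), 'contact_force': array([-0.90384016, -0.16158235, -0.09561597]), 'moment': array([-0.01913113,  0.07902774,  0.01054906]), 'finger_force': 0.0, 'grip_width': 92.2610405265885}
```

View pics/scene0.png

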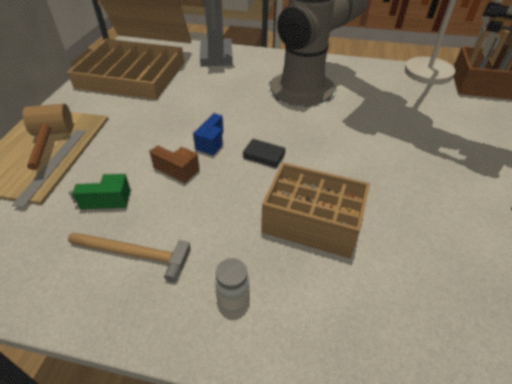

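View pics/top0.png

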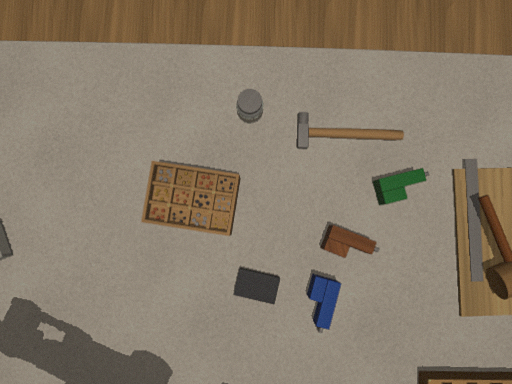

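The scene view shows three stepped, stand-shaped things lying down: brown at (175,162), blue at (209,134) and green at (102,192). In the top view they are at (348,241), (323,302) and (400,187). Brown is the only wooden one, so it fits the description. The case is at (190,198), the jar at (250,104), the hammer at (350,133) and the block at (257,285), all in the top view. I'll confirm the brown one in one enlarged crop.

Run:
```python
import cv2, numpy as np
t=cv2.imread('pics/top0.png')[210:270,310:390]; s=cv2.imread('pics/scene0.png')[135:195,135:215]
o=np.hstack([cv2.resize(i,(400,300),interpolation=cv2.INTER_CUBIC) for i in(t,s)])
t2=cv2.imread('pics/top0.png')[150:310,135:348]
o=np.vstack([o,cv2.resize(t2,(400,300)).repeat(1,0) if 0 else cv2.resize(t2,(800,300)) ])
cv2.imwrite('pics/crop1.png',o)
```

```text
(no output)
```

View pics/crop1.png

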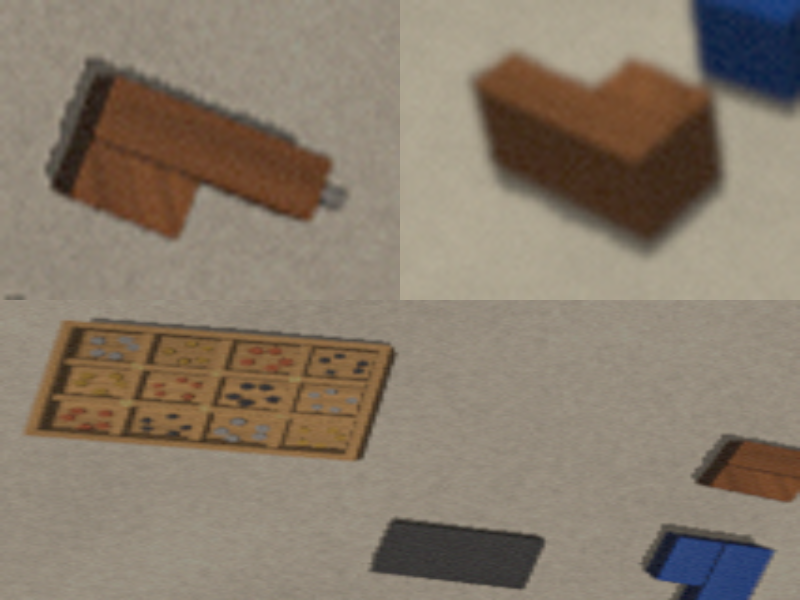

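The crop confirms it. The brown stand has an L-shaped side facing up, steel punches at its right end (377,249) and its foot at the left. Next I triangulate the corners from the two views.

```bash
cat >> h.py <<'E'
from scipy.spatial.transform import Rotation as Ro
def R(m): return Ro.from_euler('xyz',m['rotation']).as_matrix()
def ray(m,p):
    u=cv2.undistortPoints(np.array([[p]],float),m['mtx'],m['dist'])[0,0]
    d=R(m)@[u[0],u[1],1]; return np.array(m['xyz'],float),d/np.linalg.norm(d)
def plane(m,p,z):
    o,d=ray(m,p); return o+d*(z-o[2])/d[2]
def tri(rs):
    A=sum(np.eye(3)-np.outer(d,d) for o,d in rs); b=sum((np.eye(3)-np.outer(d,d))@o for o,d in rs)
    x=np.linalg.solve(A,b); return x,[round(float(np.linalg.norm(np.cross(x-o,d))),1) for o,d in rs]
E
python3 - <<'E'
from h import *
T=bot.camera_model('top');S=bot.camera_model('scene')
for n,t,s in [('footback',(333.6,225),(182,167.6)),('topback',(376.4,241.4),(150,151.4)),('topfront',(371.6,254),(158,145.4)),('ledge',(345.6,257.6),(181.4,147)),
 ('case-y',(231.4,235.3),(281,167)),('case+y',(141.7,220.9),(368,183))]:
    x,e=tri([ray(T,t),ray(S,s)]); print(n,x.round(1),e, plane(T,t,95 if 'case' in n else 58).round(1))
for n,p,z in [('step',(349.4,247),58),('blockUL',(237,268),25),('blockUR',(279,278),25),('blockL',(234,295),25),('blue',(340,283),58),('green',(378,203),58),('jar',(250,97),95),('jarbase',(250,120),0)]: print(n,plane(T,p,z).round(0))
E
```

```text
footback [ 525.6 -226.7   50.4] [1.3, 1.3] [ 526.  -226.7   58. ]
topback [ 489.8 -326.3   54. ] [1.9, 1.9] [ 490.6 -327.    58. ]
topfront [ 460.5 -316.6   52.2] [1.2, 1.2] [ 461.2 -316.2   58. ]
ledge [ 450.6 -256.3   50.1] [1.2, 1.2] [ 451.5 -255.8   58. ]
case-y [496.1  10.9  75. ] [2.1, 2.1] [497.1   7.8  95. ]
case+y [523.6 208.8  92.8] [0.9, 0.9] [523.6 209.2  95. ]
step [ 476. -264.   58.]
blockUL [418.  -4.  25.]
blockUR [ 397. -105.   25.]
blockL [354.   1.  25.]
blue [ 393. -244.   58.]
green [ 580. -330.   58.]
jar [812. -25.  95.]
jarbase [781. -25.  -0.]
```

Request:
servo_tool([
  [[-0.0585,-0.0033,0],[0,0,6.4]],
  [[-0.0585,-0.0033,0],[0,0,6.4]],
  [[-0.0585,-0.0033,0],[0,0,6.4]],
  [[-0.0585,-0.0033,0],[0,0,6.4]],
  [[-0.0585,-0.0033,0],[0,0,6.4]],
  [[-0.0585,-0.0033,0],[0,0,6.4]],
  [[-0.0585,-0.0033,0],[0,0,6.4]],
  [[-0.0585,-0.0033,0],[0,0,6.4]],
  [[-0.0585,-0.0033,0],[0,0,6.4]],
  [[-0.0585,-0.0033,0],[0,0,6.4]],
  [[-0.0585,-0.0033,0],[0,0,6.4]],
  [[-0.0585,-0.0033,0],[0,0,6.4]],
  [[-0.0585,-0.0033,0],[0,0,6.4]],
  [[-0.0585,-0.0033,0],[0,0,6.4]],
  [[-0.0585,-0.0033,0],[0,0,6.4]],
  [[-0.0585,-0.0033,0],[0,0,6.4]],
  [[0,0,0],[0,0,0]],
  [[0,0,0],[0,0,0]],
])

```text
time: 2.35
tool_pos: [453.4, -263.2, 226.4]
tcp_rot: [-3.141, -0.001, 1.045]
contact_force: [0.0, 1.1, 1.0]
grip_width: 91.9
finger_force: 0.0
```

```bash
cat >> h.py <<'E'
def frame(ya,td,tau):
    """tool y at horizontal angle ya, tool z = down tilted tau toward +-90deg side nearest td (deg)"""
    a,t=np.radians([ya,td]); y=np.array([np.cos(a),np.sin(a),0]); h=np.array([np.cos(t),np.sin(t),0]); h-=y*(h@y); h/=np.linalg.norm(h)
    c,s=np.cos(np.radians(tau)),np.sin(np.radians(tau)); z=s*h-c*np.array([0,0,1]); return np.c_[np.cross(y,z),y,z]
def delta(goal,Rg,grasp=True):
    o=bot.get_obs(); p=np.array(o['tool_pos']); Rc=Ro.from_euler('xyz',o['tcp_rot']).as_matrix()
    g=np.array(goal,float)+(19*Rg[:,2] if grasp else 0)
    print('shift in tool now',(Rc.T@(g-p)).round(1),'turn',np.degrees(Ro.from_matrix(Rc.T@Rg).as_rotvec()).round(1),'shift if turned first',(Rg.T@(g-p)).round(1), 'world',(g-p).round(1))
E
python3 - <<'E'
from h import *
m,im=snap('wrist','w1'); print({k:np.round(v,4).tolist() for k,v in m.items()})
delta([483,-299,110],frame(-20,70,15))
E
```

```text
{'mtx': [[345.2033, 0.0, 252.9164], [0.0, 345.2033, 189.6095], [0.0, 0.0, 1.0]], 'dist': [-0.0289, 0.0, 0.0, 0.0, 0.0], 'xyz': [491.4003, -198.1339, 384.7239], 'rotation': [2.8567, 0.0008, -0.5267]}
shift in tool now [-12.1  42.8 134.8] turn [  1.3  14.9 -10. ] shift if turned first [-53.5  39.9 125.3] world [  30.9  -31.8 -134.8]
```

View pics/w1.png

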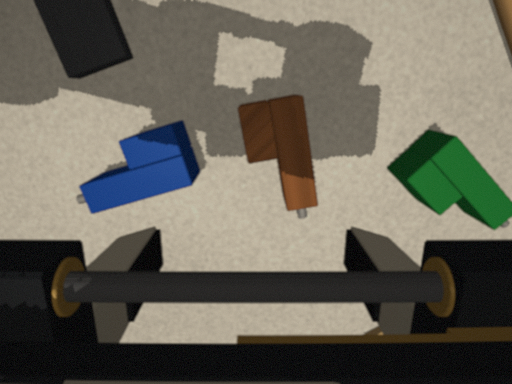

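The wrist view shows the stand with its foot end at the top, (239,104) to (303,95), and its punched end at (287,210) to (317,205). The punch is at (302,213), with blue to the left and green to the right. I refine the corners with a mask and triangulate against the top view.

Run:
```python
from h import *
im=cv2.imread('pics/w1.png'); hsv=cv2.cvtColor(im,cv2.COLOR_BGR2HSV)
mk=cv2.inRange(hsv,(3,110,60),(20,255,255)); mk[:, :220]=0; mk[230:]=0; mk[:,340:]=0
c=max(cv2.findContours(mk,0,2)[0],key=cv2.contourArea)
print(cv2.contourArea(c),cv2.approxPolyDP(c,4,True)[:,0].tolist())
W=bot.camera_model('wrist');T=bot.camera_model('top');S=bot.camera_model('scene')
for n,t,w,s in [('footback',(333.6,225),(303,95),(182,167.6)),('topback',(376.4,241.4),(317,205),(150,151.4)),('topfront',(371.6,254),(287,210),(158,145.4)),('ledge',(345.6,257.6),(246,162),(181.4,147)),('step',(349.4,247),(276,158),None)]:
    rs=[ray(T,t),ray(W,w)]; x,e=tri(rs); print(n,x.round(1),e,'W+S',tri([ray(W,w),ray(S,s)])[0].round(1) if s else '',plane(W,w,58).round(1))
```

```text
5240.5 [[295, 95], [239, 107], [248, 160], [280, 160], [288, 209], [316, 205], [303, 102]]
footback [ 526.2 -223.4   76.4] [0.2, 0.2] W+S [ 528.6 -224.7   53.4] [ 528.4 -225.1   58. ]
topback [ 490.6 -328.4   52.7] [0.3, 0.3] W+S [ 490.5 -325.6   55. ] [ 490.9 -326.3   58. ]
topfront [ 461.3 -318.    51.8] [0.5, 0.5] W+S [ 461.6 -316.1   53.4] [ 462.4 -315.8   58. ]
ledge [ 454.5 -248.7   87.4] [1.1, 1.1] W+S [ 450.8 -254.5   50.6] [ 451.6 -252.9   58. ]
step [ 480.7 -248.3  132.2] [0.9, 0.9] W+S  [ 478.5 -264.    58. ]
```

Request:
servo_tool([
  [[0,0,0],[0.65,7.45,-5]],
  [[0,0,0],[0.65,7.45,-5]],
  [[-0.018,0.0135,0.042],[0,0,0]],
  [[-0.018,0.0135,0.042],[0,0,0]],
  [[-0.018,0.0135,0.042],[0,0,0]],
  [[0,0,0],[0,0,0]],
  [[0,0,0],[0,0,0]],
], fingers=0.85)

```text
time: 3.28
tool_pos: [485.6, -295.1, 92.4]
tcp_rot: [3.14, -0.261, 1.222]
contact_force: [-0.2, -0.5, 0.4]
grip_width: 77.7
finger_force: 0.0
```

Run:
```python
from h import *
delta([484,-298,33],frame(-20.4,70,15))
```

```text
shift in tool now [-18.4  -0.6  75.6] turn [-0.   0.1  0.4] shift if turned first [-18.5  -0.5  75.5] world [  0.1   1.7 -77.7]
```

Request:
servo_tool([
  [[-0.0046,0,0.0189],[0,0,0.4]],
  [[-0.0046,0,0.0189],[0,0,0]],
  [[-0.0046,0,0.0189],[0,0,0]],
  [[-0.0046,-0.0005,0.0189],[0,0,0]],
  [[0,0,0],[0,0,0]],
  [[0,0,0],[0,0,0]],
])

```text
time: 4.03
tool_pos: [485.8, -294.7, 15.3]
tcp_rot: [3.14, -0.26, 1.214]
contact_force: [-0.2, -0.0, -0.7]
grip_width: 78.0
finger_force: 0.0
```

Request:
servo_tool([
  [[0,0,0],[0,0,0]],
  [[0,0,0],[0,0,0]],
  [[0,0,0],[0,0,0]],
  [[0,0,0],[0,0,0]],
  [[0,0,0],[0,0,0]],
  [[0,0,0],[0,0,0]],
  [[0,0,0],[0,0,0]],
  [[0,0,0],[0,0,0]],
], fingers=0)

```text
time: 5.03
tool_pos: [484.9, -294.3, 13.2]
tcp_rot: [-3.14, -0.261, 1.213]
contact_force: [1.0, -1.4, -0.5]
grip_width: 32.0
finger_force: 30.0
```

Request:
servo_tool([
  [[0.0052,0,-0.0193],[0,0,0]],
  [[0.0104,0,-0.0386],[0,0,0]],
  [[0.0104,0,-0.0386],[0,0,0]],
  [[0.0104,0,-0.0386],[0,0,0]],
  [[0.0052,0,-0.0193],[0,0,0]],
  [[0,0,0],[0,0,0]],
])

```text
time: 5.78
tool_pos: [485.5, -294.3, 174.2]
tcp_rot: [3.141, -0.259, 1.214]
contact_force: [-0.6, 0.0, -2.2]
grip_width: 32.1
finger_force: 30.0
```

Run:
```python
from h import *
delta([575,-130,170],frame(77.3,167,15))
delta([575,-130,170],frame(77.3,-13,75))
```

```text
shift in tool now [172.6  21.5  69.1] turn [ 25.2   0.1 -94.5] shift if turned first [-50.5 179.9   9.8] world [ 84.7 165.3 -22.6]
shift in tool now [179.   44.6  57. ] turn [-53.1 -65.3 -91.7] shift if turned first [ -9.2 179.9  69.5] world [107.4 160.2  -9.1]
```

Request:
servo_tool([
  [[0.043,0.0054,0.0173],[0,0,0]],
  [[0.043,0.0054,0.0173],[0,0,0]],
  [[0.043,0.0054,0.0173],[0,0,0]],
  [[0.043,0.0054,0.0173],[0,0,0]],
  [[0,0,0],[2.52,0,-9.45]],
  [[0,0,0],[2.52,0,-9.45]],
  [[0,0,0],[2.52,0,-9.45]],
  [[0,0,0],[2.52,0,-9.45]],
  [[0,0,0],[2.52,0,-9.45]],
  [[0,0,0],[2.52,0,-9.45]],
  [[0,0,0],[2.52,0,-9.45]],
  [[0,0,0],[2.52,0,-9.45]],
  [[0,0,0],[2.52,0,-9.45]],
  [[0,0,0],[2.52,0,-9.45]],
  [[0,0,0],[0,0,0]],
  [[0,0,0],[0,0,0]],
])

```text
time: 7.78
tool_pos: [569.4, -128.9, 149.6]
tcp_rot: [3.141, -0.264, 2.917]
contact_force: [-0.0, 0.5, -2.6]
grip_width: 31.9
finger_force: 30.0
```

Run:
```python
from h import *
delta([575,-130,170],frame(77.3,-13,75)); print(bot.get_obs()['joint_positions'].round(2))
```

```text
shift in tool now [-19.2   0.3 -21.2] turn [ -0.1 -90.1  -0.2] shift if turned first [-21.2   0.2  19.2] world [23.5 -5.1 15.5]
[-0.34  0.67  1.21 -0.03  1.52 -1.68]
```

Request:
servo_tool([
  [[-0.019,0,-0.021],[0,0,0]],
  [[0,0,0],[0,-9,0]],
  [[0,0,0],[0,-9,0]],
  [[0,0,0],[0,-9,0]],
  [[0,0,0],[0,-9,0]],
  [[0,0,0],[0,-9,0]],
  [[0,0,0],[0,-9,0]],
  [[0,0,0],[0,-9,0]],
  [[0,0,0],[0,-9,0]],
  [[0,0,0],[0,-9,0]],
  [[0,0,0],[0,-9,0]],
  [[0,0,0],[0,0,0]],
  [[0,0,0],[0,0,0]],
])

```text
time: 9.4
tool_pos: [609.5, -131.6, 245.4]
tcp_rot: [3.023, 0.88, 2.873]
contact_force: [-0.1, 0.3, -2.5]
grip_width: 31.6
finger_force: 30.0
```

Run:
```python
from h import *
delta([575,-130,87],frame(77.3,-13,75)); print(bot.get_obs()['joint_positions'].round(2))
a=snap('scene','s2')[1][90:270,90:300]; b=snap('wrist','w2')[1]
cv2.imwrite('pics/v2.png',np.hstack([cv2.resize(a,(400,343)),cv2.resize(b,(400,343))])[:,:,::-1])
```

```text
shift in tool now [135.7 -17.6  90.8] turn [  4.3 -24.5  -2.7] shift if turned first [161.8  -6.   27.1] world [ -16.6   -2.4 -163.3]
[-0.48  0.2   2.04  1.4   0.28 -3.1 ]
```

View pics/v2.png

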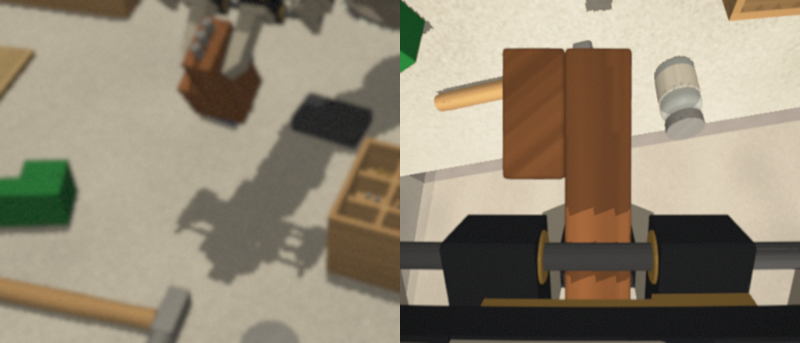

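The stand is gripped firmly and turning upright: in the left panel its punches are at (195,40), and in the right panel the foot is at the top. q5 and q6 have reached their limits, though, so I'll check the wrist kinematics for a sideways tilt instead.

```bash
cat >> h.py <<'E'
def rot(q): return (Ro.from_euler('ZYZYZ',[q[0],q[1]+q[2],q[3],q[4],q[5]+np.pi/2]) if 0 else Ro.from_euler('z',q[0])*Ro.from_euler('y',q[1]+q[2])*Ro.from_euler('z',q[3])*Ro.from_euler('y',q[4])*Ro.from_euler('z',q[5]+np.pi/2)).as_matrix()
def wrist(Rg,q1,f):
    """q4,q5,q6 (deg) for tool orientation Rg with base q1 and forearm angle f (deg)"""
    M=(Ro.from_euler('z',q1,degrees=True)*Ro.from_euler('y',f,degrees=True)).inv()*Ro.from_matrix(Rg)
    a,b,c=M.as_euler('ZYZ',degrees=True); return np.round([a,b,(c-90+180)%360-180])
E
python3 - <<'E'
from h import *
o=bot.get_obs(); print(np.abs(rot(o['joint_positions'])-Ro.from_euler('xyz',o['tcp_rot']).as_matrix()).max())
for q1 in(-20,):
  for h in (100,70,40,10):
    for tau in (90,75,60):
      print(h,tau,*[(f,wrist(frame(h+90,h,tau),q1,f).tolist()) for f in(105,125,145)])
E
```

```text
4.996003610813204e-16
100 90 (105, [82.0, 119.0, 163.0]) (125, [72.0, 114.0, 141.0]) (145, [65.0, 107.0, 121.0])
100 75 (105, [66.0, 114.0, 156.0]) (125, [60.0, 104.0, 137.0]) (145, [57.0, 94.0, 120.0])
100 60 (105, [52.0, 107.0, 151.0]) (125, [49.0, 94.0, 135.0]) (145, [49.0, 81.0, 120.0])
70 90 (105, [90.0, 90.0, 165.0]) (125, [90.0, 90.0, 145.0]) (145, [90.0, 90.0, 125.0])
70 75 (105, [75.0, 86.0, 165.0]) (125, [78.0, 81.0, 146.0]) (145, [81.0, 78.0, 126.0])
70 60 (105, [61.0, 83.0, 167.0]) (125, [65.0, 73.0, 149.0]) (145, [72.0, 66.0, 129.0])
40 90 (105, [98.0, 61.0, 163.0]) (125, [108.0, 66.0, 141.0]) (145, [115.0, 73.0, 121.0])
40 75 (105, [82.0, 58.0, 172.0]) (125, [94.0, 57.0, 148.0]) (145, [106.0, 61.0, 125.0])
40 60 (105, [64.0, 57.0, -179.0]) (125, [78.0, 50.0, 158.0]) (145, [95.0, 49.0, 131.0])
10 90 (105, [114.0, 33.0, 152.0]) (125, [135.0, 45.0, 126.0]) (145, [145.0, 60.0, 109.0])
10 75 (105, [86.0, 29.0, 176.0]) (125, [119.0, 34.0, 138.0]) (145, [138.0, 46.0, 113.0])
10 60 (105, [56.0, 31.0, -158.0]) (125, [93.0, 26.0, 161.0]) (145, [127.0, 33.0, 122.0])
```

Run:
```python
from h import *
delta([555,-120,230],frame(77.3,-13,0))
```

```text
shift in tool now [ 61.8  -0.9 -21.5] turn [ 5.2 50.5  0.5] shift if turned first [55.9 -0.8 34.1] world [-54.7  11.5 -34.1]
```

Request:
servo_tool([
  [[0,0,0],[1.04,10.1,0.1]],
  [[0,0,0],[1.04,10.1,0.1]],
  [[0,0,0],[1.04,10.1,0.1]],
  [[0,0,0],[1.04,10.1,0.1]],
  [[0,0,0],[1.04,10.1,0.1]],
  [[0.028,0,0.017],[0,0,0]],
  [[0.028,0,0.017],[0,0,0]],
  [[0,0,0],[0,0,10.3]],
  [[0,0,0],[0,0,10.3]],
  [[0,0,0],[0,0,10.3]],
  [[0,0,0],[0,0,10.3]],
  [[0,0,0],[0,0,10.3]],
  [[0,0,0],[0,0,10.3]],
  [[0,0,0],[0,0,10.3]],
  [[0,0,0],[0,0,10.3]],
  [[0,0,0],[0,0,10.3]],
  [[0,0,0],[0,0,10.3]],
  [[0,0,0],[0,0,10.3]],
  [[0,0,0],[0,0,0]],
])

```text
time: 11.88
tool_pos: [582.8, -95.3, 199.3]
tcp_rot: [2.869, -0.21, 1.041]
contact_force: [0.1, 0.1, -2.0]
grip_width: 31.9
finger_force: 30.0
```

Run:
```python
from h import *
delta([555,-120,230],frame(180,90,0)); print(bot.get_obs()['joint_positions'].round(2))
```

```text
shift in tool now [-32.2  -6.1 -21.2] turn [-10.  -24.3 146.1] shift if turned first [ 24.7  27.8 -11.7] world [-27.8 -24.7  11.7]
[-0.38  0.32  1.69  0.21  0.83  0.06]
```

Request:
servo_tool([
  [[0,0,0],[-0.67,-1.62,9.74]],
  [[0,0,0],[-0.67,-1.62,9.74]],
  [[0,0,0],[-0.67,-1.62,9.74]],
  [[0,0,0],[-0.67,-1.62,9.74]],
  [[0,0,0],[-0.67,-1.62,9.74]],
  [[0,0,0],[-0.67,-1.62,9.74]],
  [[0,0,0],[-0.67,-1.62,9.74]],
  [[0,0,0],[-0.67,-1.62,9.74]],
  [[0,0,0],[-0.67,-1.62,9.74]],
  [[0,0,0],[-0.67,-1.62,9.74]],
  [[0,0,0],[-0.67,-1.62,9.74]],
  [[0,0,0],[-0.67,-1.62,9.74]],
  [[0,0,0],[-0.67,-1.62,9.74]],
  [[0,0,0],[-0.67,-1.62,9.74]],
  [[0,0,0],[-0.67,-1.62,9.74]],
  [[0.012,0.014,-0.006],[0,0,0]],
  [[0.012,0.014,-0.006],[0,0,0]],
  [[0,0,0],[0,0,0]],
])

```text
time: 14.12
tool_pos: [554.2, -120.5, 213.4]
tcp_rot: [-3.138, -0.001, -1.571]
contact_force: [0.3, 0.8, -2.7]
grip_width: 32.1
finger_force: 30.0
```

Run:
```python
from h import *
print(bot.get_obs()['joint_positions'].round(2))
delta([555,-110,230],frame(180,90,40)); delta([555,-110,200],frame(180,90,72))
```

```text
[-0.35  0.43  1.43 -0.    1.28  2.79]
shift in tool now [-22.7  -0.8  -2.1] turn [ -0.2 -40.1   0.1] shift if turned first [-18.7  -0.8  13. ] world [ 0.8 22.7  2.1]
shift in tool now [-28.6  -0.8  19.2] turn [ -0.2 -72.1   0.1] shift if turned first [ 9.5 -0.8 33.1] world [  0.8  28.6 -19.3]
```

Request:
servo_tool([
  [[-0.02,0,0],[0,-5,0]],
  [[0,0,0],[0,-5,0]],
  [[0,0,0],[0,-5,0]],
  [[0,0,0],[0,-5,0]],
  [[0,0,0],[0,-5,0]],
  [[0,0,0],[0,-5,0]],
  [[0,0,0],[0,-5,0]],
  [[0,0,0],[0,-5,0]],
  [[0,0,0],[0,-5,0]],
  [[0,0,0],[0,-5,0]],
  [[0,0,0],[0,-5,0]],
  [[0,0,0],[0,-5,0]],
  [[0,0,0],[0,-5,0]],
  [[0,0,0],[0,-5,0]],
  [[0,0,0],[0,-5,0]],
  [[0,0,0],[0,0,0]],
  [[0,0,0],[0,0,0]],
])

```text
time: 16.25
tool_pos: [555.4, -99.2, 212.5]
tcp_rot: [-3.126, 1.306, -1.557]
contact_force: [0.4, -0.1, -1.4]
grip_width: 31.7
finger_force: 30.0
```

Run:
```python
from h import *
print(bot.get_obs()['joint_positions'].round(2))
delta([555,-110,86],frame(180,90,75))
a=snap('scene','s3')[1][70:250,110:320]; b=snap('wrist','w3')[1]
cv2.imwrite('pics/v3.png',np.hstack([cv2.resize(a,(400,343)),cv2.resize(b,(400,343))])[:,:,::-1])
```

```text
[-0.74  0.89  1.27  0.89  1.98  2.3 ]
shift in tool now [124.8   1.   41.7] turn [-0.1 -0.2  0.2] shift if turned first [125.    0.4  41.3] world [  -0.4    7.6 -131.4]
```

View pics/v3.png

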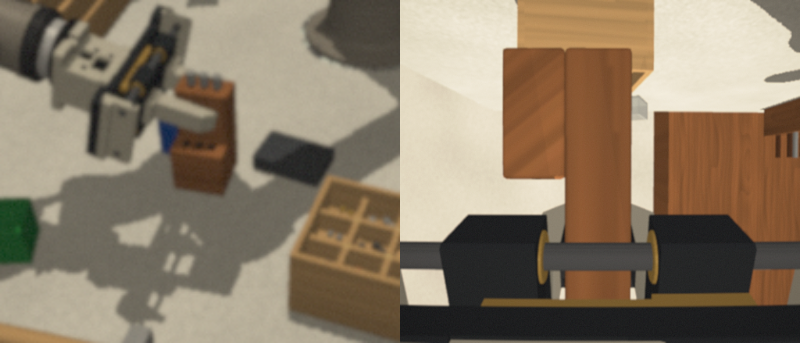

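Request:
servo_tool([
  [[0.0354,0,0.0095],[0,0,0]],
  [[0.0354,0,0.0095],[0,0,0]],
  [[0.0354,0,0.0095],[0,0,0]],
  [[0.0077,0,0.0021],[0,0,0]],
  [[0.0029,0,0.0008],[0,0,0]],
  [[0.0029,0,0.0008],[0,0,0]],
  [[0,0,0],[0,0,0]],
  [[0,0,0],[0,0,0]],
])

```text
time: 17.35
tool_pos: [555.7, -99.2, 89.0]
tcp_rot: [-3.129, 1.308, -1.559]
contact_force: [0.1, -0.0, -3.2]
grip_width: 31.8
finger_force: 30.0
```

Request:
servo_tool([
  [[0.0029,0,0.0008],[0,0,0]],
  [[0,0,0],[0,0,0]],
])

```text
time: 17.6
tool_pos: [555.4, -99.0, 85.1]
tcp_rot: [-3.134, 1.309, -1.564]
contact_force: [0.0, -0.4, -3.1]
grip_width: 31.3
finger_force: 30.0
```

Request:
servo_tool([
  [[0.0029,0,0.0008],[0,0,0]],
  [[0,0,0],[0,0,0]],
])

```text
time: 17.85
tool_pos: [555.5, -98.9, 82.0]
tcp_rot: [-3.134, 1.309, -1.565]
contact_force: [0.1, 0.9, -1.4]
grip_width: 32.0
finger_force: 30.0
```

Request:
servo_tool([
  [[0.0015,0,0.0004],[0,0,0]],
  [[0,0,0],[0,0,0]],
])

```text
time: 18.1
tool_pos: [555.5, -99.0, 80.7]
tcp_rot: [-3.132, 1.309, -1.563]
contact_force: [-0.7, 0.1, -1.9]
grip_width: 31.8
finger_force: 30.0
```

Request:
servo_tool([
  [[0.0015,0,0.0004],[0,0,0]],
  [[0,0,0],[0,0,0]],
])

```text
time: 18.35
tool_pos: [555.5, -99.2, 80.6]
tcp_rot: [-3.128, 1.31, -1.558]
contact_force: [-2.3, -0.4, 6.0]
grip_width: 31.8
finger_force: 30.0
```

Request:
servo_tool([
  [[0,0,0],[0,0,0]],
  [[0,0,0],[0,0,0]],
  [[0,0,0],[0,0,0]],
  [[0,0,0],[0,0,0]],
  [[0,0,0],[0,0,0]],
  [[0,0,-0.01],[0,0,0]],
  [[0,0,-0.02],[0,0,0]],
  [[0,0,-0.03],[0,0,0]],
  [[0,0,-0.04],[0,0,0]],
  [[0,0,-0.04],[0,0,0]],
  [[-0.04,0,-0.01],[0,0,0]],
  [[-0.05,0,0],[0,0,0]],
  [[-0.05,0,0],[0,0,0]],
  [[-0.03,0,0],[0,0,0]],
  [[0,0,0],[0,0,0]],
], fingers=0.75)

```text
time: 20.23
tool_pos: [555.0, -200.0, 284.8]
tcp_rot: [-3.117, 1.305, -1.548]
contact_force: [-0.7, 0.3, 0.1]
grip_width: 69.0
finger_force: 0.0
```

Run:
```python
from h import *
print(bot.get_obs()['joint_positions'].round(2))
a=snap('scene','s4')[1][70:250,110:320]; b=snap('top','t4')[1][130:310,180:390]
cv2.imwrite('pics/v4.png',np.hstack([cv2.resize(a,(400,343)),cv2.resize(b,(400,343))])[:,:,::-1])
```

```text
[-0.84  0.92  0.97  0.94  2.21  2.48]
```

View pics/v4.png

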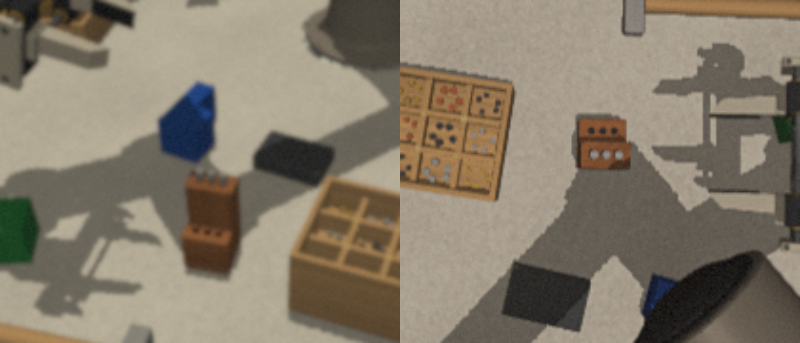

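The stand is upright on the bench. In the right panel the top of its rear block is centred near (605,155), with the ledge towards +x. The jar, hammer and block are untouched. Next I measure the stand's top and the case, then plan the regrasp from above.

Run:
```python
from h import *
T=bot.camera_model('top'); im=cv2.imread('pics/t4.png'); hsv=cv2.cvtColor(im,cv2.COLOR_BGR2HSV)
mk=cv2.inRange(hsv,(3,130,50),(14,255,255)); mk[:,:255]=0; mk[:,330:]=0; mk[:170]=0; mk[235:]=0
c=max(cv2.findContours(mk,0,2)[0],key=cv2.contourArea); print(cv2.contourArea(c),cv2.boundingRect(c),cv2.approxPolyDP(c,2,True)[:,0].tolist())
print(plane(T,(287.6,211.4),110).round(1))
# punches: bright grey
print('top-block back corners', plane(T,(180+180/1.905+.0,130+168/1.905),110).round(1),plane(T,(180+229/1.905,130+168/1.905),110).round(1))
delta([555,-117,200],frame(-90,0,0)); delta([555,-117,200],frame(90,0,0))
```

```text
582.5 (274, 192, 27, 27) [[274, 193], [275, 217], [300, 216], [297, 193]]
[ 553.4 -115.   110. ]
top-block back corners [537.7 -86.5 110. ] [ 539.2 -143.1  110. ]
shift in tool now [7.570e+01 1.000e-01 1.065e+02] turn [-58.2  58.  -75.8] shift if turned first [  0.3 -83.2 100.7] world [   0.3   83.2 -100.7]
shift in tool now [7.570e+01 1.000e-01 1.065e+02] turn [58.  58.2 75.7] shift if turned first [ -0.3  83.2 100.7] world [   0.3   83.2 -100.7]
```

Request:
servo_tool([
  [[0,0,0],[0,7.5,0]],
  [[0,0,0],[0,7.5,0]],
  [[0,0,0],[0,7.5,0]],
  [[0,0,0],[0,7.5,0]],
  [[0,0,0],[0,7.5,0]],
  [[0,0,0],[0,7.5,0]],
  [[0,0,0],[0,7.5,0]],
  [[0,0,0],[0,7.5,0]],
  [[0,0,0],[0,7.5,0]],
  [[0,0,0],[0,7.5,0]],
  [[0,0,0],[0,0,-10]],
  [[0,0,0],[0,0,-10]],
  [[0,0,0],[0,0,-10]],
  [[0,0,0],[0,0,-10]],
  [[0,0,0],[0,0,-10]],
  [[0,0,0],[0,0,-10]],
  [[0,0,0],[0,0,-10]],
  [[0,0,0],[0,0,-10]],
  [[0,0,0],[0,0,-10]],
  [[0,0,0],[0,0,0]],
], fingers=0.92)

```text
time: 22.82
tool_pos: [554.6, -200.3, 280.5]
tcp_rot: [-3.141, 0.001, -0.003]
contact_force: [-0.1, 0.3, -0.3]
grip_width: 84.4
finger_force: 0.0
```

Run:
```python
from h import *
print(bot.get_obs()['joint_positions'].round(2))
delta([555,-116,160],frame(-90,0,0))
```

```text
[-0.48  0.43  1.24  0.    1.47  1.1 ]
shift in tool now [  0.2 -84.1 139.6] turn [-0.   0.  -0.2] shift if turned first [  0.4 -84.3 139.5] world [   0.4   84.3 -139.5]
```

Request:
servo_tool([
  [[0,-0.042,0.02],[0,0,-0.2]],
  [[0,-0.042,0.04],[0,0,0]],
  [[0,0,0.05],[0,0,0]],
  [[0,0,0.03],[0,0,0]],
  [[0,0,0.03],[0,0,0]],
  [[0,0,0.025],[0,0,0]],
  [[0,0,0.0165],[0,0,0]],
  [[0,0,0],[0,0,0]],
  [[0,0,0],[0,0,0]],
])

```text
time: 23.95
tool_pos: [556.0, -116.2, 71.5]
tcp_rot: [3.141, -0.004, 0.001]
contact_force: [-0.1, -0.2, -0.5]
grip_width: 84.5
finger_force: 0.0
```

Request:
servo_tool([
  [[0,0,0],[0,0,0]],
  [[0,0,0],[0,0,0]],
  [[0,0,0],[0,0,0]],
  [[0,0,0],[0,0,0]],
  [[0,0,0],[0,0,0]],
], fingers=0)

```text
time: 24.58
tool_pos: [555.5, -115.8, 71.1]
tcp_rot: [3.141, -0.003, 0.002]
contact_force: [-0.6, 1.0, 3.5]
grip_width: 57.8
finger_force: 30.0
```

Request:
servo_tool([
  [[0,0,-0.02],[0,0,0]],
  [[0,0,-0.05],[0,0,0]],
  [[0,0,-0.05],[0,0,0]],
  [[0,0,-0.02],[0,0,-10.14]],
  [[0,0,0],[0,0,-10.14]],
  [[0,0,0],[0,0,-10.14]],
  [[0,0,0],[0,0,-10.14]],
  [[0,0,0],[0,0,-10.14]],
  [[0,0,0],[0,0,-10.14]],
  [[0,0,0],[0,0,-10.14]],
  [[0,0,0],[0,0,-10.14]],
  [[0,0,0],[0,0,-10.14]],
  [[0,0,0],[0,0,-10.14]],
  [[0,0,0],[0,0,-10.14]],
  [[0,0,0],[0,0,-10.14]],
  [[0,0,0],[0,0,-10.14]],
  [[0,0,0],[0,0,-10.14]],
  [[0,0,0],[0,0,-10.14]],
  [[0,0,0],[0,0,-10.14]],
])

```text
time: 26.95
tool_pos: [554.6, -115.8, 210.0]
tcp_rot: [3.141, 0.001, 2.84]
contact_force: [-0.0, -0.3, -2.5]
grip_width: 57.8
finger_force: 29.9
```

Run:
```python
from h import *
print(bot.get_obs()['joint_positions'].round(2))
delta([450,117,235],frame(82.4,0,0))
```

```text
[-0.34  0.43  1.43  0.    1.28 -1.61]
shift in tool now [169.1 191.2  -6.1] turn [ 0.   0.  -9.7] shift if turned first [134.5 216.9  -6. ] world [-104.6  232.8    6. ]
```

Request:
servo_tool([
  [[0,0,0],[0,0,-9.7]],
  [[0.027,0.0434,0],[0,0,0]],
  [[0.027,0.0434,0],[0,0,0]],
  [[0.027,0.0434,0],[0,0,0]],
  [[0.027,0.0434,0],[0,0,0]],
  [[0.027,0.0434,0],[0,0,0]],
  [[0,0,0],[0,0,0]],
  [[0,0,0],[0,0,0]],
])

```text
time: 27.95
tool_pos: [451.4, 117.4, 210.2]
tcp_rot: [-3.141, 0.002, 3.004]
contact_force: [-0.3, 0.0, -2.6]
grip_width: 57.9
finger_force: 29.9
```

Run:
```python
from h import *
o=bot.get_obs(); print(o['tool_pos'].round(1),o['tcp_rot'])
m,b=snap('wrist','w5'); m2,t=snap('top','t5'); print({k:np.round(v,4).tolist() for k,v in m.items() if k in('xyz','rotation')})
t=t[140:290,120:320]
cv2.imwrite('pics/v5.png',np.hstack([cv2.resize(b,(440,330)),cv2.resize(t,(360,330))])[:,:,::-1])
```

```text
[451.4 117.4 210.2] [-3.14104114e+00  2.47672979e-03  3.00394853e+00]
{'xyz': [374.9791, 127.2102, 368.3149], 'rotation': [2.8523, -0.0003, 1.4327]}
```

View pics/v5.png

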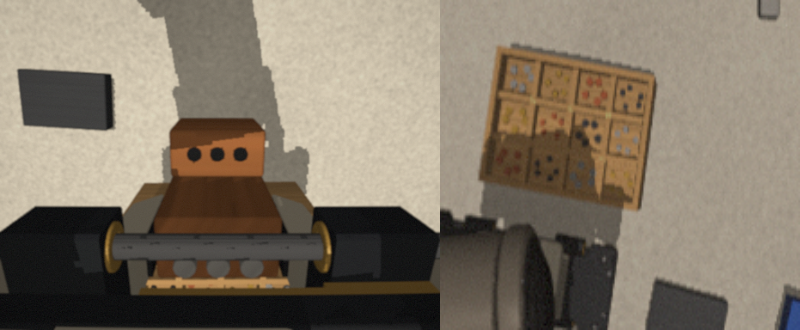

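The wrist view shows the stand held upright, ledge and holes towards the robot at (218,155). The top view shows the case's front top edge clear, from (482,182) to (640,209) in the panel. I fit that edge in the unobstructed first top picture, then check with the wrist camera.

Run:
```python
from h import *
T=bot.camera_model('top'); im=cv2.imread('pics/top0.png'); hsv=cv2.cvtColor(im,cv2.COLOR_BGR2HSV).astype(int)
print(hsv[215:238,190].tolist())
S=cv2.GaussianBlur(hsv[:,:,1].astype(np.float32),(1,1),0); pts=[]
for u in range(150,228):
    y0=221.5+(u-142)*.16; r=int(y0); col=S[r-6:r+7,u]; hi=np.median(col[3:6]);lo=np.median(col[-4:]); th=(hi+lo)/2
    k=[i for i in range(3,12) if col[i]>=th>col[i+1]]
    if k: i=k[-1]; pts.append((u,r-6+i+(col[i]-th)/(col[i]-col[i+1])))
pts=np.array(pts); print(len(pts))
P=np.array([plane(T,p,95)[:2] for p in pts])
vx,vy,x0,y0=cv2.fitLine(P.astype(np.float32),cv2.DIST_HUBER,0,.01,.01).ravel()
print('edge dir',np.degrees(np.arctan2(vy,vx)),'x at y=110:',x0+(110-y0)*vx/vy, 'res',np.std((P-[x0,y0])@[-vy,vx]))
```

```text
[[17, 142, 72], [15, 124, 72], [16, 120, 72], [12, 144, 71], [13, 129, 75], [18, 135, 87], [16, 133, 111], [16, 138, 122], [17, 137, 112], [16, 135, 81], [18, 121, 78], [15, 119, 101], [16, 133, 134], [16, 134, 141], [17, 105, 143], [19, 59, 148], [19, 37, 146], [15, 44, 151], [18, 39, 145], [16, 43, 147], [17, 43, 148], [18, 43, 148], [20, 40, 147]]
78
edge dir 82.619736 x at y=110: 509.12833 res 0.230050919348461
```

Request:
servo_tool([
  [[0,0,0.03],[0,0,-0.5]],
  [[0,0,0.045],[0,0,0]],
  [[0,0,0.04],[0,0,0]],
  [[0,0,0.015],[0,0,0]],
  [[-0.015,0,0.005],[0,0,0]],
  [[-0.012,0,0.003],[0,0,0]],
  [[0,0,0],[0,0,0]],
  [[0,0,0],[0,0,0]],
])

```text
time: 29.05
tool_pos: [478.6, 114.1, 72.9]
tcp_rot: [3.141, 0.003, 3.012]
contact_force: [-0.1, 0.5, -2.4]
grip_width: 57.7
finger_force: 29.9
```

Request:
servo_tool([
  [[0,0,0.0012],[0,0,0]],
  [[-0.005,0,0],[0,0,0]],
  [[0,0,0],[0,0,0]],
])

```text
time: 29.42
tool_pos: [483.9, 113.5, 71.5]
tcp_rot: [3.141, 0.003, 3.012]
contact_force: [-0.6, 0.1, -2.2]
grip_width: 58.0
finger_force: 29.9
```

Request:
servo_tool([
  [[-0.004,0,0],[0,0,0]],
  [[0,0,0],[0,0,0]],
])

```text
time: 29.68
tool_pos: [487.7, 113.0, 71.3]
tcp_rot: [3.142, 0.003, 3.012]
contact_force: [0.5, 0.4, -2.4]
grip_width: 57.7
finger_force: 29.9
```

Request:
servo_tool([
  [[-0.002,0,0],[0,0,0]],
  [[0,0,0],[0,0,0]],
])

```text
time: 29.92
tool_pos: [489.5, 112.7, 71.3]
tcp_rot: [3.142, 0.003, 3.012]
contact_force: [0.3, 0.0, -1.3]
grip_width: 58.3
finger_force: 29.9
```

Request:
servo_tool([
  [[-0.002,0,0],[0,0,0]],
  [[0,0,0],[0,0,0]],
])

```text
time: 30.18
tool_pos: [491.5, 112.4, 71.3]
tcp_rot: [3.142, 0.003, 3.012]
contact_force: [-0.6, -0.2, -1.7]
grip_width: 57.7
finger_force: 29.9
```

Request:
servo_tool([
  [[-0.0015,0,0],[0,0,0]],
  [[0,0,0],[0,0,0]],
])

```text
time: 30.42
tool_pos: [492.9, 112.3, 71.3]
tcp_rot: [3.142, 0.003, 3.012]
contact_force: [0.6, -1.1, -2.2]
grip_width: 58.0
finger_force: 29.9
```

Request:
servo_tool([
  [[-0.0015,0,0],[0,0,0]],
  [[0,0,0],[0,0,0]],
])

```text
time: 30.68
tool_pos: [493.6, 112.1, 71.2]
tcp_rot: [-3.141, 0.001, 3.012]
contact_force: [-2.7, 0.5, -0.3]
grip_width: 58.3
finger_force: 29.9
```

Request:
servo_tool([
  [[-0.001,0,0.0005],[0,0,0]],
  [[-0.001,0,0],[0,0,0]],
  [[0,0,0],[0,0,0]],
  [[0,0,0],[0,0,0]],
])

```text
time: 31.18
tool_pos: [493.7, 112.1, 71.0]
tcp_rot: [-3.141, -0.003, 3.013]
contact_force: [-11.5, 0.5, 8.3]
grip_width: 57.6
finger_force: 30.0
```

Run:
```python
from h import *
o=bot.get_obs(); print(o['moment'],o['contact_force'],o['tool_pos'])
```

```text
[0.34217537 1.6765779  0.25662352] [-11.47019219   0.49026208   8.32616567] [493.65726691 112.06927418  71.03222965]
```

Request:
servo_tool([
  [[0,0,0],[0,0,0]],
  [[0,0,0],[0,0,0]],
  [[0,0,0],[0,0,0]],
  [[0,0,0],[0,0,0]],
  [[0,0,-0.01],[0,0,0]],
  [[0,0,-0.03],[0,0,0]],
  [[0,0,-0.05],[0,0,0]],
  [[0,0,-0.06],[0,0,0]],
  [[0,-0.05,-0.03],[0,0,0]],
  [[0.03,-0.05,0],[0,0,0]],
  [[0.03,-0.05,0],[0,0,0]],
  [[0.03,-0.05,0],[0,0,0]],
  [[0,0,0],[0,0,0]],
], fingers=0.9)

```text
time: 32.8
tool_pos: [378.9, -77.2, 251.5]
tcp_rot: [-3.141, 0.003, 3.006]
contact_force: [0.3, 0.2, -0.2]
grip_width: 82.5
finger_force: 0.0
```

Run:
```python
from h import *
m,b=snap('wrist','w6'); m2,t=snap('top','t6'); m3,s=snap('scene','s6')
t=t[150:270,120:320]; s=s[110:270,230:400]
cv2.imwrite('pics/v6.png',np.hstack([cv2.resize(t,(420,400),interpolation=cv2.INTER_CUBIC),cv2.resize(s,(380,400),interpolation=cv2.INTER_CUBIC)])[:,:,::-1])
```

```text
(no output)
```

View pics/v6.png

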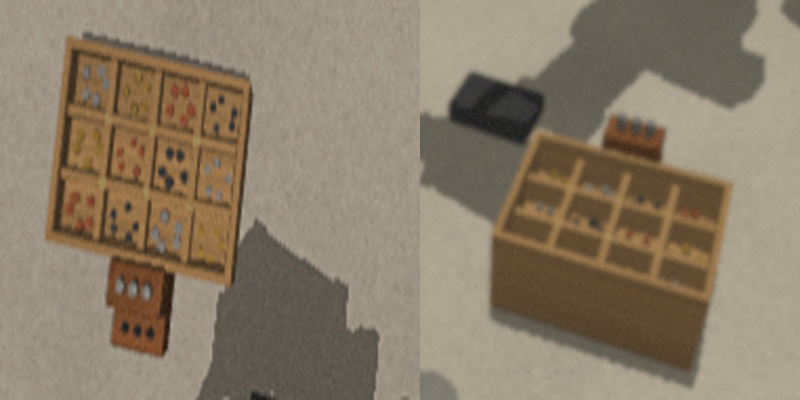

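The top panel shows the stand upright at (140,305), its back against the case's front face with the full width on it. I check its angle and gap numerically from the top picture.

Run:
```python
from h import *
T=bot.camera_model('top'); im=cv2.imread('pics/t6.png'); hsv=cv2.cvtColor(im,cv2.COLOR_BGR2HSV).astype(np.float32)
S=hsv[:,:,1]
def sub(col,base,th): 
    k=[i for i in range(len(col)-1) if col[i]>=th>col[i+1]]; i=k[-1]; return base+i+(col[i]-th)/(col[i]-col[i+1])
x0,y0=120,150
def fit(P,n):
    vx,vy,a,b=cv2.fitLine(P.astype(np.float32),cv2.DIST_HUBER,0,.01,.01).ravel(); print(n,len(P),np.degrees(np.arctan2(vy,vx))%180,(a,b),np.std((P-[a,b])@[-vy,vx]))
print(S[225:262,184].astype(int).tolist()); print(hsv[225:262,184,0].astype(int).tolist())
# front ledge bottom edge (top of ledge z=55)
P=[]
for u in range(176,197):
    c=S[248:264,u]; P.append(plane(T,(u,sub(c,248,95)),55)[:2])
fit(np.array(P),'ledge front edge')
# right (−y) side and left of tall block at z=110, rows 232..242
for n,flip in(('side right',0),('side left',1)):
    P=[]
    for r in range(232,241):
        c=S[r,186:212] if not flip else S[r,160:187][::-1]; s=sub(c,0,95); u=186+s if not flip else 186-s; P.append(plane(T,(u,r),110)[:2])
    fit(np.array(P),n)
```

```text
[132, 128, 133, 146, 152, 168, 159, 165, 166, 53, 21, 25, 18, 41, 126, 178, 163, 160, 162, 154, 167, 159, 146, 85, 76, 118, 149, 164, 161, 159, 69, 38, 45, 37, 41, 41, 42]
[17, 17, 15, 17, 13, 11, 11, 11, 13, 11, 17, 15, 24, 13, 11, 13, 11, 12, 11, 12, 12, 12, 13, 9, 17, 10, 11, 12, 12, 11, 16, 20, 21, 16, 16, 18, 20]
ledge front edge 21 82.38076 (np.float32(447.75894), np.float32(115.693214)) 0.2099041448822338
side right 9 170.45001 (np.float32(494.30487), np.float32(72.06751)) 0.16202039780392027
side left 9 172.37979 (np.float32(492.39517), np.float32(140.14009)) 0.15206690072653575
```

The ledge edge is at 82.4° against 82.6° for the case face. Ledge to face measures 61.5 mm, against the stand's 62 mm depth, so the back is flush. Handing in.

```bash
python3 -c "
from plant import bot
print(bot.close_job())"
```

```text
the job is handed in; nothing more can be done
None
```

The stand is upright with its back flush against the middle of the case's front face, and I released it and handed the job in at about 33 s; the jar, hammer and block were not touched.

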